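Lock the ice crusher's bayonet lid

ROBOT

A 6-joint arm with a two-finger parallel gripper is mounted at the origin on a cart in front of the work surface, level with it; the furniture and walls round the work are solid. World frame = base frame: x ahead of the robot, y to its left, z up, the work surface at z = 0. Lengths are in mm, angles in rad, forces in N, time in s.
With the tool pointing down it reaches from about 275 to 750 mm from the base axis. Payload 10.2 kg.
Tool frame: the origin (TCP) lies between the finger pads; the fingertips stand 17 mm ahead of it and the grasp point (between the pads) lies 2 mm behind it; z points along the fingers, y is the line along which they close (so a half turn about z gives the same grasp; the last joint's range is limited). The gripper opens to 85 mm and grips with 20 to 120 N. Pads are 22 mm wide; open, the fingers measure 114 mm over their backs; the gripper's body (76 mm by 85 mm) begins 54 mm behind the grasp point. The pads swing forward as they close: fully open they stand 13 mm farther back than shut.
Start: joints at [-1.51, 0.313, 1.498, -0, 1.331, -0.223], TCP at [146.99, -504.009, 213.994] pointing down, gripper open.
Joint ranges: [-2.94, 2.94], [-0.97, 2.17], [0.19, 2.56], [-1.23, 4.37], [0.02, 3.11], [-2.88, 2.88]. Speed limits (rad/s): [2.39, 2.39, 3.01, 3.14, 3.14, 3.14].

INTERFACE

Orientations are given as a unit quaternion [w, x, y, z].
In Python, from rig import * gives the robot as it stands.
- The arm moves only by the tool step_arm, never from a script. Its argument "commands" is text: rows parted by semicolons, each of 7 numbers parted by spaces: the opening, from 0 (shut) to 1 (fully open), then the shift along the tool's x, y, z in cm, then the turn, a rotation vector about the tool's x, y, z in rad. In form: hand x y z rx ry rz; .... A call has 1 to 20 rows; each row is the pose to reach, as a shift and turn from the pose commanded when the call began, along the tool's axes at that moment; what a row does not reach only later rows make up. A row lasts 1/12 s, in which the tool goes at most 41.7 mm and 7.16 degrees, less where a joint would pass 70% of its speed; a pose out of reach is approached as far as the arm can. A call with a gripper value outside its range is refused whole. The fingers move at their own pace and stop on an object; "newtons" is the grip in N (left out, the last holds). Time passes only in rows, so rows that repeat a pose let the fingers close. It gives the time, the measured TCP pose, the force, the opening and the grip force at its end, in the units of the state.
- sense(): the state, without advancing time (a new reading comes with each control period).
- capture(name): name is "scene" or "top"; returns the picture (384x512x3 uint8, red, green, blue); there is no depth.
- camera_model(name): a dict with "mtx" (3x3 intrinsics, pixels), "eye" and "rotation" of the camera in the world. Camera axes: x right, y down, z forward; pixel columns grow to the right and rows downward; lengths in mm; the calibration is good to about 2 mm. A picture is of the moment at which its call begins. camera_model takes no time and is no camera call.
- finish_job(): hands the job in; it is judged then, once.
Trained networks look in the newest picture that a camera, given by its name, has taken for a name from the list of things; names that differ only in an ending like _2 or _b are one class to them, and where a whole thing is asked for, a point or a joint stands for the part that bears it (a point fixed in the world has none). Each returns a list of dicts, best first, with "score" (0 to 1); they miss things now and then, are a little off and sometimes report something else, mostly with a low value. They report only what shows in the picture. A call takes as long as a camera call.
- search_frame(camera, label): "rect" ([centre column, centre row, width, height] in pixels, round what is visible of it).
- trace(camera, label): "mask" (384x512 bool, what is visible of it) and "rect" ([centre column, centre row, width, height] in pixels, round what is visible of it).
- spot_point(camera, label): "xy" ([column, row] in pixels: a listed point, or the origin of a listed thing).
The state is a dict: "time_s": time; "joints": joint angles; "dq": joint speeds; "tau": joint torques, N m; "eef_pos": TCP position; "ee_rot": TCP orientation; "force": force on the tool from outside, world axes, zero at the start; "wrist_torque": the same for the moment, N m; "grip_width": opening from 0.0 (shut) to 1.0 (fully open); "grip_force": force on a finger pad.
Only numpy, scipy, OpenCV 4.12 (cv2) and the standard library are available. Lean on these libraries where they do the work, as an engineer would, in place of code of your own. Each camera call takes 0.05 s, during which the arm holds its last target. There are 200 camera calls.

TASK

Close the ice crusher: take its own lid, the one with the bar grip, fit the lid's two lugs down through the two slots in the crusher's mouth, press it down against the spring and give it a quarter turn clockwise (seen from above) so that it stays locked down, then let go. Leave the lid with the round knob where it lies.

Things in the scene. Friction and masses are not known exactly. Their poses are not given: they have to be found in the camera images.
- lid: Crusher's lid: steel, loose, 0.14-0.28 kg, lying upright. Origin: centre of its underside, z up. Plug 70 mm across, 18 high; at its foot 2 lugs along +x and -x, 16 wide, 6 thick, reaching 52 mm from the axis (hidden); cover 132 across, 18-26 mm up; over the middle an upright bar grip, 72 long (x), 18 wide (y), 26-62 mm up, in line with the lugs, as are 2 small dark ticks. Half-turn symmetric.
- crusher: Ice crusher: open steel drum fixed upright on the worktop, 145 mm across, rim 120 mm high, black foot, black outlet and switch on its -x side. Origin: centre of its underside, z up. The mouth is a flat steel flange 8 mm thick round a hole 80 mm across, with two slots running out from the hole along the crusher's +x and -x, at least 40 mm wide, to 60 mm from the axis.
- mouth (a point): Centre of the crusher's mouth, level with the rim; axes as the crusher's. On a black ring on a spring (600 N/m) inside, an unlocked lid rests with its underside 6-8 mm below this point, lugs in the slots. 14 to 18 mm below (about 9 N; cover on rim at 18) the lugs are under the flange and it can turn clockwise to stops 15 deg past the quarter; locked and released it rises to 14 mm below.
- knob_lid: Another plain steel lid, a bystander, loose: a flat disc 104 mm across without lugs, with a round knob 28 mm across on top, 37 mm high in all. Origin: centre of its underside. Leave it. (A wall shelf overhangs the back of the worktop, from x = 0.62 m on, 0.44 m up: keep the arm's wrist clear of it in swings.)

How it is judged (in metres and radians):
On the way:
1. the lid sits in the crusher's mouth with its lugs in the slots (horizontal distance between lid and crusher below 0.014 m and z of lid in the frame of mouth below -0.002 m and angle between the x axis of lid and the x axis of crusher, either way round below 0.4 rad), for 0.05 s.
At the end, for the whole second after the job is handed in: Lid locked in the crusher's mouth: within 14 mm of its axis, underside 10 to 25 mm below the mouth point (rim level), level within 7 degrees, bar across the slot line within 23 degrees, at rest and released; the knobbed lid within 40 mm of where it lay (horizontal distance between lid and crusher below 0.014 m and z of lid in the frame of mouth between -0.025 and -0.01 m and angle between the x axis of lid and the y axis of crusher, either way round below 0.4 rad and angle between lid's own z axis and vertical below 0.12 rad and linear speed of lid below 0.03 m/s and distance of knob_lid from where it was at the start of the episode below 0.04 m); the robot touches nothing.
It fails at once if the round-knobbed lid is carried off or pushed away (distance of knob_lid from where it was at the start of the episode above 0.06 m).
It also fails if it takes over 48 s, if anything falls off the work surface, if the arm or the gripper's body presses on something with over 40 N, if the wrist force passes 120 N, or if a joint passes its speed limit or range.

## Working session

There is one attempt and no reset: what is moved stays moved. The work goes in short steps, Python scripts to look and compute and a tool call to move; the robot and the scene stay as the last step left them, time stands still between calls to the robot, and variables do not carry over. Pictures are saved under pics/ and viewed, at most 10 in all, crops included, and the job is handed in when it is done.

Besides the shell and the picture viewer there is one more tool, called after ">>>" by a JSON object that holds its "op" and its "data". step_arm: Moves the arm, as the interface text tells. Its arguments: {"type":"object","properties":{"commands":{"type":"string"},"newtons":{"type":"number"}},"required":["commands"]}

```bash
mkdir -p pics; cat > h.py <<'E'
from rig import *
import numpy as np, cv2
def ray(cam,px,z):
    m=camera_model(cam);R=np.array(m["rotation"]);e=np.array(m["eye"])
    d=R@np.linalg.inv(np.array(m["mtx"]))@np.array([px[0],px[1],1.]);return e+d*(z-e[2])/d[2]
def proj(cam,p):
    m=camera_model(cam);R=np.array(m["rotation"]);e=np.array(m["eye"])
    q=np.array(m["mtx"])@(R.T@(np.array(p)-e));return q[:2]/q[2]
E
python3 - <<'E'
from h import *
print(sense())
ims=[capture(c) for c in("scene","top")]
for c in("scene","top"):
    m=camera_model(c);print(c,m)
    for l in("lid","crusher","knob_lid"):
        print(c,l,[(d['score'],np.round(d['rect'],1)) for d in search_frame(c,l)],[(d['score'],np.round(d['xy'],1),np.round(ray(c,d['xy'],0))) for d in spot_point(c,l)])
    print([(d['score'],np.round(d['xy'],1),np.round(ray(c,d['xy'],120))) for d in spot_point(c,"mouth")])
for c,i in zip("st",ims): cv2.imwrite(f"pics/{c}0.png",cv2.resize(i[...,::-1],(800,600),interpolation=cv2.INTER_CUBIC))
E
```

```text
{'time_s': 0.0, 'joints': array([-1.51037097e+00,  3.13430598e-01,  1.49841902e+00, -2.15579293e-05,
        1.33099503e+00, -2.23397197e-01]), 'dq': array([-0.00150863, -0.00065499, -0.00131205, -0.00057654, -0.00052924,
       -0.00043449]), 'tau': array([-1.77986194e-04, -4.12267506e+01, -2.59741116e+01, -1.93599399e-04,
        4.14141890e-03,  3.94868820e-06]), 'eef_pos': array([ 146.98161514, -503.7221912 ,  213.45181707]), 'ee_rot': array([-6.24769381e-04,  9.89946925e-01,  1.41437948e-01,  4.05191129e-05]), 'force': array([ 0.46006624, -0.46827765, -0.21568979]), 'wrist_torque': array([ 0.03359284, -0.0475862 , -0.02424238]), 'grip_force': 0.0, 'grip_width': 0.9981715613805047}
scene {'mtx': array([[464.60227382,   0.        , 250.97092485],
       [  0.        , 464.60227382, 177.54732809],
       [  0.        ,   0.        ,   1.        ]]), 'eye': array([-280.63951452,  448.9027023 ,  878.2457765 ]), 'rotation': array([ 0.19249185, -0.43619059,  0.81044766, -0.34038103])}Traceback (most recent call last):
  File "<stdin>", line 7, in <module>
  File "h.py", line 5, in ray
    d=R@np.linalg.inv(np.array(m["mtx"]))@np.array([px[0],px[1],1.]);return e+d*(z-e[2])/d[2]
      ~^~~~~~~~~~~~~~~~~~~~~~~~~~~~~~~~~~
ValueError: matmul: Input operand 1 has a mismatch in its core dimension 0, with gufunc signature (n?,k),(k,m?)->(n?,m?) (size 3 is different from 4)
```

```bash
cat > h.py <<'E'
from rig import *
import numpy as np, cv2
from scipy.spatial.transform import Rotation as Ro
def cm(cam):
    m=camera_model(cam);return Ro.from_quat(m["rotation"],scalar_first=True).as_matrix(),np.array(m["eye"]),np.array(m["mtx"])
def ray(cam,px,z):
    R,e,K=cm(cam);d=R@np.linalg.inv(K)@np.array([px[0],px[1],1.]);return e+d*(z-e[2])/d[2]
def proj(cam,p):
    R,e,K=cm(cam);q=K@(R.T@(np.array(p)-e));return q[:2]/q[2]
E
python3 - <<'E'
from h import *
ims=[capture(c) for c in("scene","top")]
for c in("scene","top"):
    print(c,camera_model(c)["eye"])
    for l in("lid","crusher","knob_lid"):
        print(c,l,[(round(d['score'],2),np.round(d['rect'],1)) for d in search_frame(c,l)],[(round(d['score'],2),np.round(d['xy'],1),np.round(ray(c,d['xy'],0))) for d in spot_point(c,l)])
    print([(round(d['score'],2),np.round(d['xy'],1),np.round(ray(c,d['xy'],120))) for d in spot_point(c,"mouth")])
for c,i in zip("st",ims): cv2.imwrite(f"pics/{c}0.png",cv2.resize(i[...,::-1],(800,600),interpolation=cv2.INTER_CUBIC))
E
```

```text
scene [-280.63951452  448.9027023   878.2457765 ]
scene lid [(0.58, array([145.7, 254.8,  59.6,  46.8]))] [(0.94, array([147.7, 258.8]), array([396., 309.,   0.]))]
scene crusher [(0.57, array([242.6, 169.3,  55.5,  65.3]))] [(0.91, array([242.8, 184.7]), array([479.,  -3.,   0.]))]
scene knob_lid [(0.95, array([342.4, 163.9,  33.2,  27.8]))] [(0.57, array([336. , 164.1]), array([ 402., -263.,    0.])), (0.45, array([246. , 186.8]), array([467.,  -6.,   0.]))]
[(0.66, array([240.9, 151.1]), array([478.,  -1., 120.]))]
top [ 184.8848539     7.19684164 1452.15767924]
top lid [(0.83, array([156.5, 201.5,  40.2,  39.8]))] [(0.78, array([158. , 204.5]), array([389., 303.,   0.]))]
top crusher [(0.74, array([258.2, 173.6,  46.1,  52.8]))] [(0.62, array([257., 179.]), array([476., -13.,   0.]))]
top knob_lid [(0.88, array([338.9, 198.1,  27.8,  23.2]))] [(0.59, array([339.2, 205.2]), array([ 394., -277.,    0.]))]
[(0.69, array([256.2, 169.4]), array([481.,  -9., 120.])), (0.32, array([158.8, 204.5]), array([372., 276., 120.]))]
```

View pics/s0.png

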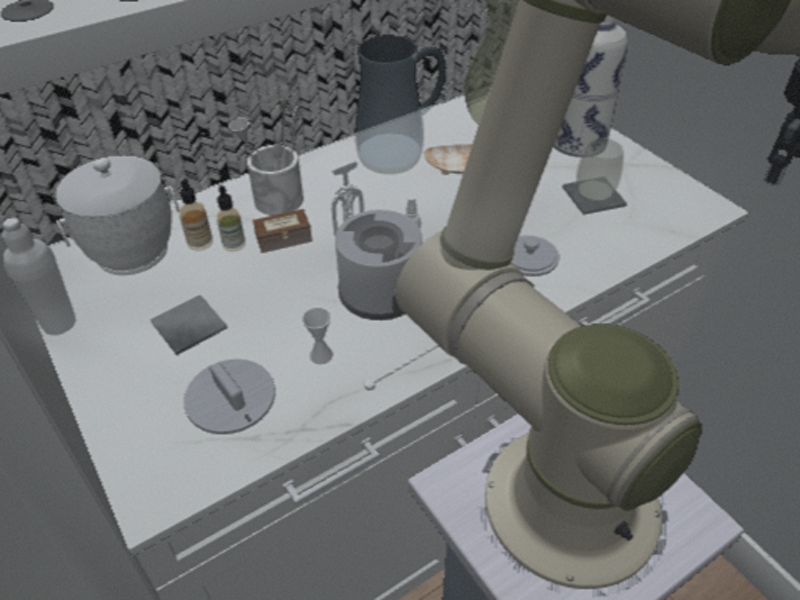

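View pics/t0.png

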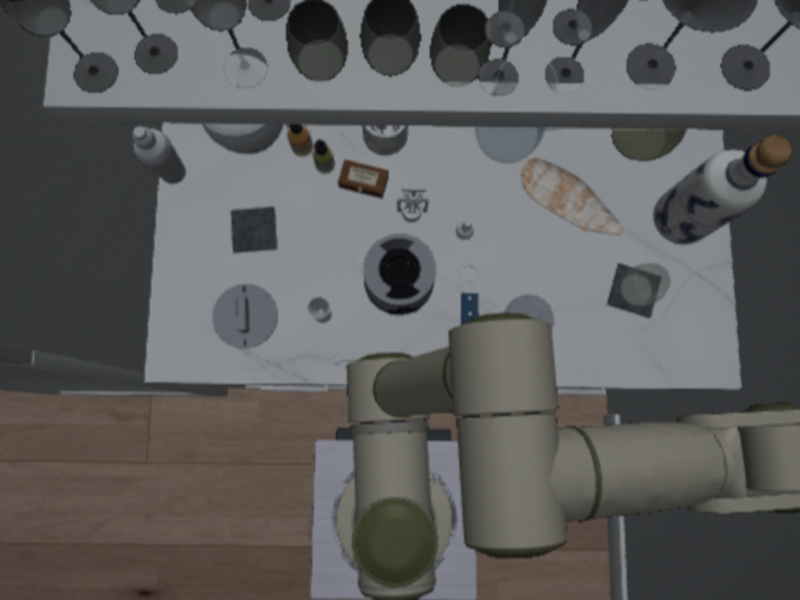

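```bash
cat >> h.py <<'E'
def ortho(im,cam,c,z,half=90,s=4):
    # output pixel: col -> -y, row -> -x (like top view)
    R,e,K=cm(cam);n=int(2*half*s)
    H=K@np.column_stack([R.T@np.array([0,-1/s,0]),R.T@np.array([-1/s,0,0]),R.T@(np.array([c[0]+half,c[1]+half,z])-e)])
    return cv2.warpPerspective(im,np.linalg.inv(H),(n,n),flags=cv2.INTER_CUBIC)
E
python3 - <<'E'
from h import *
rows=[]
L=(392,306);C=(478,-6)
for c in("top","scene"):
    im=capture(c)
    r=[ortho(im,c,L,26,75,2.6),ortho(im,c,C,120,75,2.6)]
    for l,z in(("lid",26),("crusher",120)):
        for d in trace(c,l)[:1]:
            cn=max(cv2.findContours(d['mask'].astype(np.uint8),0,1)[0],key=cv2.contourArea)[:,0]
            w=np.array([ray(c,p,z)[:2] for p in cn]);
            el=cv2.fitEllipse(w.astype(np.float32));print(c,l,d['score'],el, cv2.minEnclosingCircle(w.astype(np.float32)))
    rows.append(np.hstack(r))
    print(c,'grip mid check',np.round(proj(c,(*L,26)),1))
o=np.vstack(rows)
for i in range(2):
    for j in range(2): cv2.drawMarker(o,(195+390*j,195+390*i),(255,0,0),0,12)
o=cv2.resize(o,(600,600));cv2.imwrite("pics/o1.png",o[...,::-1]);print(o.shape)
E
```

```text
top lid 0.86 ((395.2024230957031, 302.809326171875), (127.53097534179688, 130.78289794921875), 149.04452514648438) ((396.1753234863281, 302.47528076171875), 66.68330383300781)
top crusher 0.96 ((466.3986511230469, -6.776525974273682), (135.39768981933594, 159.66525268554688), 88.94725036621094) ((466.5733947753906, -6.353580474853516), 79.68609619140625)
top grip mid check [155.4 202.4]
scene lid 0.87 ((394.83447265625, 308.607177734375), (131.99867248535156, 134.01052856445312), 92.74400329589844) ((395.0256652832031, 308.38177490234375), 68.7683334350586)
scene crusher 0.66 ((440.3409423828125, 26.390226364135742), (130.8752899169922, 261.91351318359375), 55.11841583251953) ((428.22552490234375, 24.015972137451172), 125.12091827392578)
scene grip mid check [147.9 252.5]
(600, 600, 3)
```

View pics/o1.png

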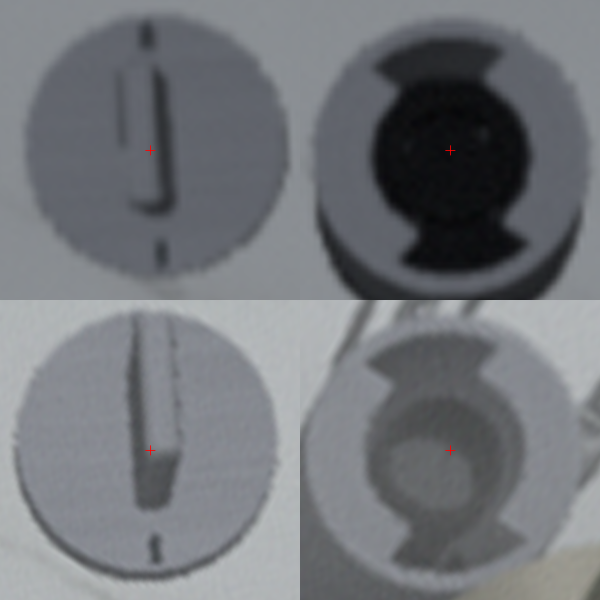

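```bash
cat >> h.py <<'E'
def rel(p0,h0,p,h):
    """tool-axes shift (cm) and rz from commanded pose (p0,heading h0) to (p,h), tool down"""
    d=np.subtract(p,p0)/10;c,s=np.cos(h0),np.sin(h0)
    return np.round([d[0]*c+d[1]*s,d[0]*s-d[1]*c,-d[2],h0-h],2)
E
python3 - <<'E'
from h import *
p=(147,-504,214);h=.2838
print(rel(p,h,(340,-180,220),1.6),rel(p,h,(395,305,180),3.21))
E
```

```text
[ 27.6  -25.7   -0.6   -1.32] [ 46.46 -70.72   3.4   -2.93]
```

>>> {"op": "step_arm", "data": {"commands": "1 27.6 -25.7 -0.6 0 0 -1.32;1 27.6 -25.7 -0.6 0 0 -1.32;1 27.6 -25.7 -0.6 0 0 -1.32;1 27.6 -25.7 -0.6 0 0 -1.32;1 27.6 -25.7 -0.6 0 0 -1.32;1 27.6 -25.7 -0.6 0 0 -1.32;1 27.6 -25.7 -0.6 0 0 -1.32;1 27.6 -25.7 -0.6 0 0 -1.32;1 27.6 -25.7 -0.6 0 0 -1.32;1 27.6 -25.7 -0.6 0 0 -1.32;1 46.46 -70.72 0 0 0 -2.93;1 46.46 -70.72 0 0 0 -2.93;1 46.46 -70.72 0 0 0 -2.93;1 46.46 -70.72 0 0 0 -2.93;1 46.46 -70.72 0 0 0 -2.93;1 46.46 -70.72 0 0 0 -2.93;1 46.46 -70.72 0 0 0 -2.93;1 46.46 -70.72 0 0 0 -2.93;1 46.46 -70.72 0 0 0 -2.93;1 46.46 -70.72 0 0 0 -2.93", "newtons": 80}}

```text
time_s: 2.97
eef_pos: [386.6, 236.4, 215.0]
ee_rot: [0.0, 0.175, 0.985, 0.0]
force: [1.7, -0.5, 0.1]
grip_width: 1.0
grip_force: 0.0
```

```bash
python3 - <<'E'
from h import *
s=sense();q=s['ee_rot'];h=2*np.arctan2(q[2],q[1]);print(h,s['eef_pos'],rel(s['eef_pos'],h,(395,305,110),3.21))
E
```

```text
2.7904627268733426 [386.56358672 236.35732225 215.04455278] [ 1.57  6.74 10.5  -0.42]
```

>>> {"op": "step_arm", "data": {"commands": "1 1.57 6.74 6 0 0 -0.42;1 1.57 6.74 10.5 0 0 -0.42;1 1.57 6.74 10.5 0 0 -0.42;1 1.57 6.74 10.5 0 0 -0.42;1 1.57 6.74 10.5 0 0 -0.42;1 1.57 6.74 10.5 0 0 -0.42;1 1.57 6.74 10.5 0 0 -0.42"}}

```text
time_s: 3.55
eef_pos: [396.6, 302.5, 111.2]
ee_rot: [0.001, -0.03, 1.0, 0.0]
force: [-0.1, 0.7, 0.4]
grip_width: 1.0
grip_force: 0.0
```

```bash
python3 - <<'E'
from h import *
ims=[capture(c) for c in("scene","top")]
s=sense();q=s['ee_rot'];h=2*np.arctan2(q[2],q[1]);print(h,q,s['eef_pos'],s['joints'],rel(s['eef_pos'],h,(395,305,49),3.21))
o=np.hstack([cv2.getRectSubPix(i,(130,150),tuple(proj(c,(395,305,60)))) for i,c in zip(ims,("scene","top"))])
cv2.imwrite("pics/g1.png",cv2.resize(o,None,fx=3,fy=3,interpolation=cv2.INTER_CUBIC)[...,::-1])
E
```

```text
3.201979761010472 [ 1.20368080e-03 -3.01889408e-02  9.99543368e-01  4.85205840e-04] [396.54464744 302.43941721 111.20234759] [ 4.16209428e-01  3.63646996e-01  1.71595911e+00 -8.44829763e-06
  1.05939097e+00 -1.21496988e+00] [ 0.14  0.26  6.22 -0.01]
```

View pics/g1.png

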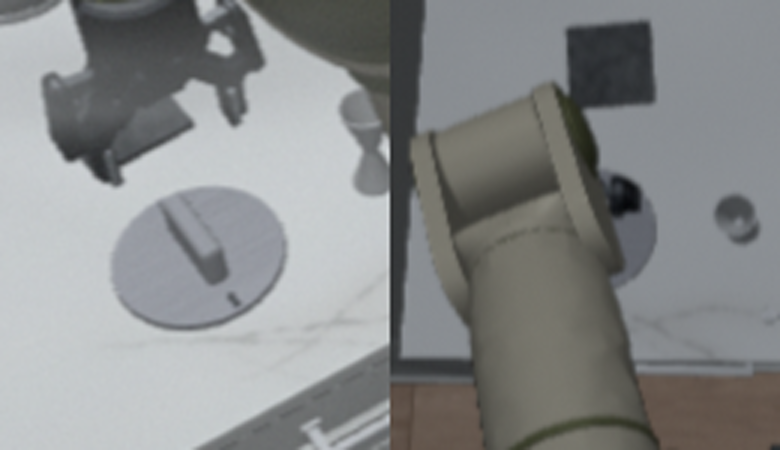

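>>> {"op": "step_arm", "data": {"commands": "1 0.14 0.26 3 0 0 0;1 0.14 0.26 5 0 0 0;1 0.14 0.26 6.2 0 0 0;1 0.14 0.26 6.2 0 0 0;0 0.14 0.26 6.2 0 0 0;0 0.14 0.26 6.2 0 0 0;0 0.14 0.26 6.2 0 0 0;0 0.14 0.26 6.2 0 0 0;0 0.14 0.26 6.2 0 0 0;0 0.14 0.26 6.2 0 0 0;0 0.14 0.26 6.2 0 0 0;0 0.14 0.26 6.2 0 0 0"}}

```text
time_s: 4.65
eef_pos: [394.3, 305.1, 48.0]
ee_rot: [0.0, -0.031, 1.0, 0.0]
force: [-0.5, 0.6, 0.1]
grip_width: 0.004
grip_force: 0.0
```

```bash
python3 - <<'E'
from h import *
im=capture("scene");print(sense()['grip_width'],sense()['grip_force'])
o=cv2.getRectSubPix(im,(130,120),tuple(proj("scene",(395,305,60))))
cv2.imwrite("pics/g2.png",cv2.resize(o,None,fx=5,fy=5,interpolation=cv2.INTER_CUBIC)[...,::-1])
E
```

```text
-0.00040363081430786575 0.0
```

View pics/g2.png

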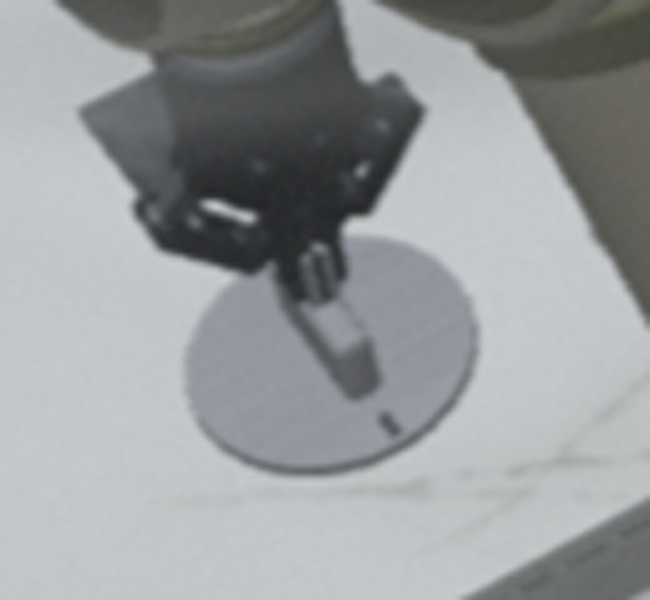

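```bash
python3 - <<'E'
from h import *
c0=proj("scene",(395,305,60))
f=lambda p:np.round((proj("scene",p)-c0)*5+[325,300])
h=.07;u=np.array([np.cos(h),np.sin(h)]);v=np.array([-u[1],u[0]])
for n,p in dict(tip31=(394,305,31),tip50=(394,305,50),tip62=(394,305,62)).items(): print(n,f(p))
C=np.array([395,305.])
for a in(-36,36):
    for b in(-9,9):
        for z in(26,62): print(a,b,z,f((*(C+a*u+b*v),z)))
for t in range(0,360,90): print('cover',t,f((*(C+66*np.array([np.cos(np.radians(t)),np.sin(np.radians(t))])),26)))
print('tick',f((*(C-57*u),26)))
s=sense();print(s['eef_pos'],s['joints'],s['force'],s['tau'])
print([np.round(ray("scene",(c0+(np.array(q)-[325,300])/5),26)) for q in([185,365],[478,345],[390,425])])
E
```

```text
tip31 [337. 341.]
tip50 [330. 315.]
tip62 [325. 299.]
-36 -9 26 [394. 388.]
-36 -9 62 [381. 339.]
-36 9 26 [358. 408.]
-36 9 62 [345. 359.]
36 -9 26 [319. 288.]
36 -9 62 [305. 238.]
36 9 26 [284. 306.]
36 9 62 [269. 257.]
cover 0 [281. 253.]
cover 90 [201. 413.]
cover 180 [400. 448.]
cover 270 [469. 283.]
tick [399. 429.]
[394.27538288 305.12056085  47.91361292] [ 4.23174210e-01  4.58966323e-01  1.77093894e+00 -2.76361678e-05
  9.11690638e-01 -1.20981214e+00] [ 0.29059412 -0.26745993  0.41552791] [ 6.45967848e-04 -4.19933546e+01 -2.00391912e+01 -2.54034640e-04
  1.15185532e-03  2.12761570e-04]
[array([424., 367.,  26.]), array([360., 251.,  26.]), array([342., 303.,  26.])]
```

```bash
python3 - <<'E'
from h import *
c0=proj("scene",(395,305,60))
f=lambda p:np.round((proj("scene",p)-c0)*3+[195,225])
P=np.array([396.5,302.4]);h=3.2;e=np.array([np.sin(h),-np.cos(h)])
for z in(94,107,125,140):
    print(z,[f((*(P+s*50*e),z)) for s in(-1,1)])
print('body front z',[ (z,f((*P,z))) for z in (111+52,)])
E
```

```text
94 [array([250., 161.]), array([126., 226.])]
107 [array([248., 150.]), array([122., 214.])]
125 [array([244., 133.]), array([117., 198.])]
140 [array([241., 119.]), array([112., 184.])]
body front z [(163, array([172., 129.]))]
```

```bash
python3 - <<'E'
from h import *
c0=proj("top",(395,305,60))
f=lambda p:np.round((proj("top",p)-c0)*3+[585,225])
P=np.array([396.5,302.4])
for dx,z in((0,107),(0,140),(24,107)): print(dx,z,f((P[0]+dx,P[1]-45,z)),f((P[0]+dx,P[1]-57,z)))
E
```

```text
0 107 [623. 217.] [635. 217.]
0 140 [617. 212.] [630. 212.]
24 107 [624. 193.] [636. 193.]
```

>>> {"op": "step_arm", "data": {"commands": "1 0 0 -1 0 0 0;1 0 0 -1 0 0 0;1 0 0 -1 0 0 0;1 0 0 -1 0 0 0;1 0 0 -1 0 0 0;1 0 0 -1 0 0 0;1 0 0 -1 0 0 0;1 0 0 -1 0 0 0;1 0 0 0.3 0 0 0;1 0 0 0.3 0 0 0;1 0 0 0.3 0 0 0"}}

```text
time_s: 5.62
eef_pos: [393.9, 305.0, 44.6]
ee_rot: [-0.001, -0.031, 1.0, -0.0]
force: [-0.0, 0.3, 1.0]
grip_width: 0.995
grip_force: 0.0
```

```bash
python3 - <<'E'
from h import *
ims=[capture(c) for c in("scene","top")]
print(sense()['eef_pos'],sense()['force'])
o=np.hstack([cv2.getRectSubPix(i,(80,100),tuple(proj(c,(395,305,60)))) for i,c in zip(ims,("scene","top"))])
cv2.imwrite("pics/g3.png",cv2.resize(o,None,fx=5,fy=5,interpolation=cv2.INTER_CUBIC)[...,::-1])
E
```

```text
[394.42995153 305.1964568   45.23986925] [ 0.34636581 -0.54795228  0.40298165]
```

View pics/g3.png

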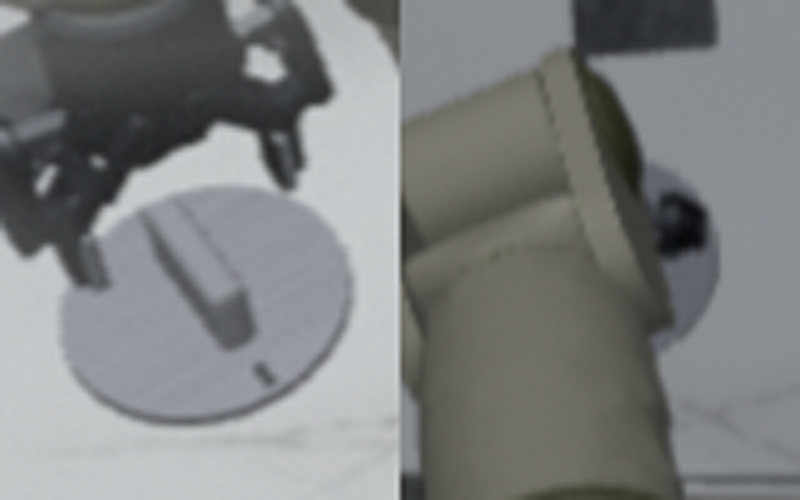

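>>> {"op": "step_arm", "data": {"commands": "1 0 0 0.6 0 0 0;1 0 0 1.2 0 0 0;1 0 0 1.2 0 0 0;1 0 0 1.2 0 0 0"}}

```text
time_s: 6.05
eef_pos: [394.0, 305.0, 32.5]
ee_rot: [-0.0, -0.031, 1.0, -0.0]
force: [-0.3, 0.3, 0.4]
grip_width: 0.997
grip_force: 0.0
```

>>> {"op": "step_arm", "data": {"commands": "1 0 0 0.2 0 0 0;1 0 0 0.4 0 0 0;1 0 0 0.4 0 0 0;1 0 0 0.4 0 0 0"}}

```text
time_s: 6.38
eef_pos: [394.3, 305.1, 28.8]
ee_rot: [-0.0, -0.031, 1.0, -0.0]
force: [-0.3, 0.9, -0.4]
grip_width: 0.999
grip_force: 0.0
```

>>> {"op": "step_arm", "data": {"commands": "1 0 0 0.2 0 0 0;1 0 0 0.4 0 0 0;1 0 0 0.6 0 0 0;1 0 0 0.6 0 0 0"}}

```text
time_s: 6.72
eef_pos: [394.1, 305.0, 22.4]
ee_rot: [-0.0, -0.031, 1.0, -0.0]
force: [0.3, 0.3, 0.1]
grip_width: 0.996
grip_force: 0.0
```

>>> {"op": "step_arm", "data": {"commands": "0 0 0 0 0 0 0;0 0 0 0 0 0 0;0 0 0 0 0 0 0;0 0 0 0 0 0 0;0 0 0 0 0 0 0;0 0 0 0 0 0 0;0 0 0 0 0 0 0;0 0 0 0 0 0 0", "newtons": 70}}

```text
time_s: 7.38
eef_pos: [394.4, 305.2, 23.0]
ee_rot: [0.0, -0.031, 1.0, 0.0]
force: [0.1, 0.5, 2.9]
grip_width: 0.192
grip_force: 68.4
```

```bash
python3 - <<'E'
from h import *
s=sense();q=s['ee_rot'];h=2*np.arctan2(q[2],q[1])%(2*np.pi);p=s['eef_pos'];print(h,p,rel(p,h,p+[80.5,-310.5,150],3.28))
E
```

```text
3.203845323555382 [394.36124879 305.19685007  23.0421045 ] [ -6.1  -31.49 -15.    -0.08]
```

>>> {"op": "step_arm", "data": {"commands": "0 0 0 -2 0 0 0;0 0 0 -5 0 0 0;0 0 0 -8 0 0 0;0 0 0 -12 0 0 0;0 0 0 -15 0 0 0;0 0 0 -15 0 0 0;0 -0.5 -3 -15 0 0 0;0 -1.2 -6 -15 0 0 -0.02;0 -1.9 -9.5 -15 0 0 -0.03;0 -2.6 -13 -15 0 0 -0.04;0 -3.3 -17 -15 0 0 -0.05;0 -4 -21 -15 0 0 -0.06;0 -4.7 -25 -15 0 0 -0.07;0 -5.4 -28 -15 0 0 -0.08;0 -5.8 -30 -15 0 0 -0.08;0 -6.1 -31.5 -15 0 0 -0.08;0 -6.1 -31.5 -15 0 0 -0.08;0 -6.1 -31.5 -15 0 0 -0.08;0 -6.1 -31.5 -15 0 0 -0.08;0 -6.1 -31.5 -15 0 0 -0.08"}}

```text
time_s: 9.05
eef_pos: [474.4, -4.5, 172.6]
ee_rot: [-0.0, -0.072, 0.997, 0.0]
force: [-0.1, -0.5, -0.9]
grip_width: 0.193
grip_force: 69.1
```

```bash
python3 - <<'E'
from h import *
s=sense();q=s['ee_rot'];print(2*np.arctan2(q[2],q[1])%(2*np.pi),s['eef_pos'],s['grip_width'],s['force'])
ims=[capture(c) for c in("scene","top")]
o=np.hstack([cv2.getRectSubPix(i,(80,110),tuple(proj(c,(476,-5,150)))) for i,c in zip(ims,("scene","top"))])
cv2.imwrite("pics/g4.png",cv2.resize(o,None,fx=5,fy=5,interpolation=cv2.INTER_CUBIC)[...,::-1])
for c in("scene","top"):
    print(c,[(d['score'],d['rect']) for d in trace(c,"lid")],[(d['score'],d['xy'],proj(c,(476,-5,150))) for d in spot_point(c,"lid")])
E
```

```text
3.2849652159563556 [474.38632593  -4.5255701  172.61332251] 0.19299782591021794 [-0.12374651 -0.46004646 -0.94478367]
scene [] []
top [(0.53, [256.9, 165.4, 35.4, 19.9])] []
```

View pics/g4.png

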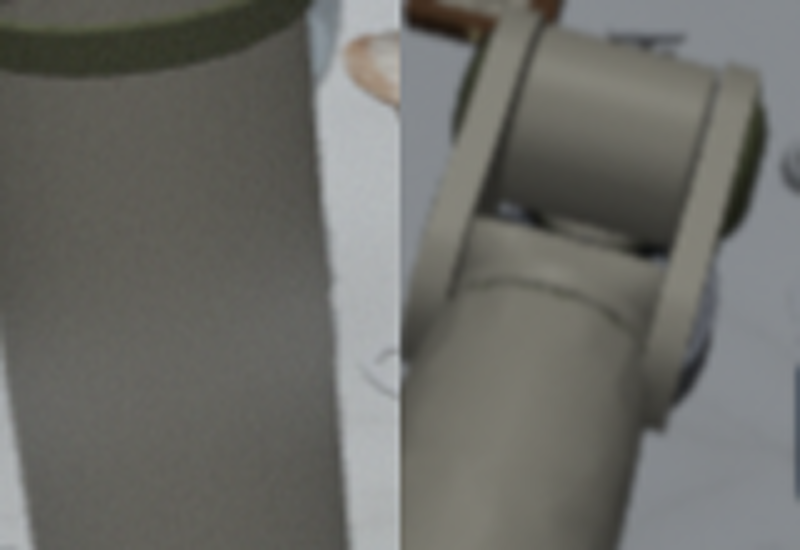

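>>> {"op": "step_arm", "data": {"commands": "0 0 0.1 1.3 0 0 0;0 0 0.1 2.3 0 0 0;0 0 0.1 2.6 0 0 0;0 0 0.1 2.6 0 0 0;0 0 0.1 2.6 0 0 0"}}

```text
time_s: 9.77
eef_pos: [474.8, -4.5, 147.3]
ee_rot: [0.0, -0.071, 0.997, -0.0]
force: [0.1, -0.1, -1.8]
grip_width: 0.195
grip_force: 69.1
```

>>> {"op": "step_arm", "data": {"commands": "0 0 0 0.2 0 0 0;0 0 0 0.4 0 0 0;0 0 0 0.5 0 0 0;0 0 0 0.5 0 0 0"}}

```text
time_s: 10.1
eef_pos: [474.5, -4.5, 141.8]
ee_rot: [-0.0, -0.071, 0.997, 0.0]
force: [-0.1, 0.0, -1.6]
grip_width: 0.197
grip_force: 69.1
```

>>> {"op": "step_arm", "data": {"commands": "0 0 0 0.1 0 0 0;0 0 0 0.2 0 0 0;0 0 0 0.3 0 0 0;0 0 0 0.3 0 0 0"}}

```text
time_s: 10.43
eef_pos: [474.6, -4.5, 138.7]
ee_rot: [-0.0, -0.071, 0.997, 0.0]
force: [0.7, 0.1, -1.3]
grip_width: 0.199
grip_force: 69.1
```

>>> {"op": "step_arm", "data": {"commands": "0 0 0 0.1 0 0 0;0 0 0 0.2 0 0 0;0 0 0 0.3 0 0 0;0 0 0 0.3 0 0 0"}}

```text
time_s: 10.77
eef_pos: [474.7, -4.5, 135.8]
ee_rot: [0.0, -0.071, 0.997, -0.0]
force: [0.6, 0.7, 1.4]
grip_width: 0.193
grip_force: 69.3
```

>>> {"op": "step_arm", "data": {"commands": "0 0 0 0.1 0 0 0;0 0 0 0.2 0 0 0;0 0 0 0.2 0 0 0;0 0 0 0.2 0 0 0"}}

```text
time_s: 11.1
eef_pos: [474.7, -4.5, 133.9]
ee_rot: [0.0, -0.071, 0.997, -0.0]
force: [-0.7, 0.2, 2.2]
grip_width: 0.196
grip_force: 69.5
```

>>> {"op": "step_arm", "data": {"commands": "0 0 0 0.2 0 0 0;0 0 0 0.4 0 0 0;0 0 0 0.5 0 0 0;0 0 0 0.5 0 0 0"}}

```text
time_s: 11.43
eef_pos: [474.7, -4.5, 128.9]
ee_rot: [0.0, -0.071, 0.997, -0.0]
force: [-0.9, 0.0, 4.8]
grip_width: 0.192
grip_force: 69.9
```

>>> {"op": "step_arm", "data": {"commands": "0 0 0 0.1 0 0 0;0 0 0 0.2 0 0 0;0 0 0 0.2 0 0 0;0 0 0 0.2 0 0 0"}}

```text
time_s: 11.77
eef_pos: [474.7, -4.5, 127.1]
ee_rot: [0.0, -0.071, 0.997, -0.0]
force: [-1.7, 1.1, 5.5]
grip_width: 0.198
grip_force: 70.1
```

>>> {"op": "step_arm", "data": {"commands": "0 0 0 0.05 0 0 0.05;0 0 0 0.05 0 0 0.15;0 0 0 0.05 0 0 0.25;0 0 0 0.05 0 0 0.35;0 0 0 0.05 0 0 0.45;0 0 0 0.05 0 0 0.55"}}

```text
time_s: 12.27
eef_pos: [475.2, -4.8, 126.9]
ee_rot: [0.001, 0.205, 0.979, -0.0]
force: [0.5, -1.6, 6.4]
grip_width: 0.194
grip_force: 70.1
```

>>> {"op": "step_arm", "data": {"commands": "0 0 0 0 0 0 0.1;0 0 0 0 0 0 0.2;0 0 0 0 0 0 0.3;0 0 0 0 0 0 0.4;0 0 0 0 0 0 0.5;0 0 0 0 0 0 0.6;0 0 0 0 0 0 0.7;0 0 0 0 0 0 0.8;0 0 0 0 0 0 0.9;0 0 0 0 0 0 1.0;0 0 0 0 0 0 1.04;0 0 0 0 0 0 1.04;0 0 0 0 0 0 1.04"}}

```text
time_s: 13.35
eef_pos: [475.0, -4.7, 126.8]
ee_rot: [0.001, 0.662, 0.749, 0.0]
force: [-0.7, -0.4, 5.6]
grip_width: 0.195
grip_force: 70.1
```

```bash
python3 - <<'E'
from h import *
s=sense();q=s['ee_rot'];print(2*np.arctan2(q[2],q[1])%(2*np.pi)-np.pi,s['eef_pos'],s['wrist_torque'],s['force'],s['joints'])
E
```

```text
-1.4481413056968222 [475.03037887  -4.73814538 126.8198324 ] [-0.09983278  0.1938447  -0.02899021] [-0.70196453 -0.41205128  5.56049116] [-2.57198530e-01  2.95989944e-01  1.76543702e+00 -1.98739246e-04
  1.07886110e+00 -3.79759794e-01]
```

>>> {"op": "step_arm", "data": {"commands": "0 0 0 -0.1 0 0 0;0 0 0 -0.2 0 0 0;0 0 0 -0.3 0 0 0;0 0 0 -0.3 0 0 0;0 0 0 -0.3 0 0 0"}}

```text
time_s: 13.77
eef_pos: [474.9, -4.7, 129.0]
ee_rot: [0.0, 0.662, 0.749, 0.0]
force: [4.4, -2.0, -5.0]
grip_width: 0.197
grip_force: 69.7
```

>>> {"op": "step_arm", "data": {"commands": "0 0 0 0.05 0 0 0;0 0 0 0.05 0 0 0;1 0 0 0.05 0 0 0;1 0 0 0.05 0 0 0;1 0 0 0.05 0 0 0;1 0 0 0.05 0 0 0;1 0 0 0.05 0 0 0;1 0 0 0.05 0 0 0;1 0 0 -2 0 0 0;1 0 0 -5 0 0 0;1 0 0 -9 0 0 0;1 0 0 -12 0 0 0;1 0 0 -12 0 0 0;1 5 0 -12 0 0 0;1 10 0 -12 0 0 0;1 14 0 -12 0 0 0;1 18 0 -12 0 0 0;1 20 0 -12 0 0 0;1 20 0 -12 0 0 0"}}

```text
time_s: 15.35
eef_pos: [448.6, 198.6, 248.9]
ee_rot: [-0.001, 0.66, 0.751, 0.0]
force: [-0.4, 0.2, -0.2]
grip_width: 1.0
grip_force: 0.0
```

```bash
python3 - <<'E'
from h import *
s=sense();print(s['eef_pos'],s['joints'],s['grip_width'])
ims=[capture(c) for c in("scene","top")]
o=np.hstack([cv2.getRectSubPix(i,(80,110),tuple(proj(c,(476,-5,120)))) for i,c in zip(ims,("scene","top"))])
cv2.imwrite("pics/g5.png",cv2.resize(o,None,fx=5,fy=5,interpolation=cv2.INTER_CUBIC)[...,::-1])
E
```

```text
[448.57769608 198.6071041  248.92736447] [1.76639623e-01 2.11998567e-01 1.53700921e+00 1.45929186e-03
 1.39311451e+00 4.80430250e-02] 0.9997937822744012
```

View pics/g5.png

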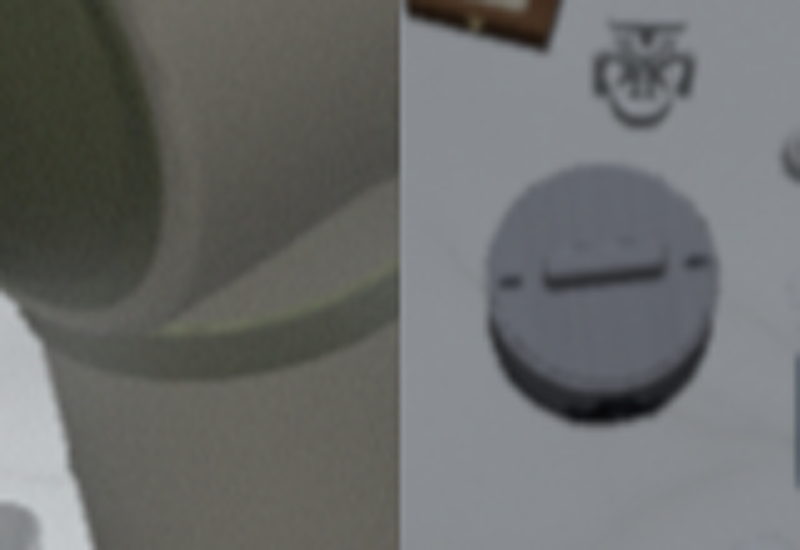

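The top picture shows the lid seated on the crusher. Its ticks are at (510,282) and (697,262), so the bar lies across the slot line, and the gripper is clear.

```bash
python3 -c "
from rig import *
print(finish_job())"
```

```text
the job is handed in; nothing more can be done
None
```

The crusher's lid is in the mouth, turned a quarter clockwise and released. It held against an upward pull of about 5 N before I let go, and I didn't touch the knobbed lid. The job is handed in, but no verdict came back.

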